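# Scope the valve seat of a milking claw

## Task

Swing the cam lever fully round to its stop so that the jaw clamps the milking claw in the bench fixture, and only then take the inspection scope out of its stand and lower its thin rod upright through the open neck on top of the claw without the scope ever touching the claw. Finish while still holding the scope still and upright there, its rod centred in the neck and its lens about 20 mm above the claw's floor. Leave the lever locked, and leave the claw weight, the cracked bowl and the two brass nipples where they are.

Things in the scene. Friction and masses are not known exactly. Their poses are not given: they have to be found in the camera images.
- fixture: The fixed steel clamp fixture: plate 130 x 245 mm, 12 mm thick. Origin on the bench under the clamped claw; its y axis is the clamping direction: a V block 45 mm high at y -15 to -87 mm, the sliding jaw at y +53 mm when open (it closes towards -y), the cam's pivot at y +115 mm. z is up.
- jaw: The sliding rubber-faced jaw, 52 mm wide, its top 43 mm above the bench. Its face is pushed up to 12 mm towards -y of the fixture by the cam and then presses the claw into the V block through a spring, with about 10 N. Origin at the back of the jaw, 14 mm behind its face.
- cam (a joint): Cam lever angle: 0 rad = open, 1.75 = fully locked, at its stop; starts between 0 and 0.35. It grows counter-clockwise seen from above; at 0 the lever points 80 degrees from the fixture's +x (nearly along +y), at 1.75 along its -x. Friction about 0.15 N m (2 N at the knob, up to 3 N as the jaw squeezes); it stays where it is left.
- cam_knob (a point): Centre of the upright round black knob on the lever's end: 22 mm in diameter, 55 mm tall, axis vertical, from 53 to 108 mm above the bench (this point at 82 mm). It rides 85 mm from the pivot; the flat lever bar lies just below the knob, top at 53 mm.
- cam_pivot (a point): Point on the lever's vertical pivot axis, at the height of the knob's centre (82 mm).
- claw: The loose stainless milking claw, 0.6 kg, standing on the fixture's plate, 1 to 4 mm off the V block until clamped. Origin at the centre of its underside, z up. Rubber foot ring 92 mm wide, 14 mm high; steel bowl 86 mm wide; four short nipples slanting outwards (to 62 mm from the axis, 113 mm high); a level spout 50 mm up, reaching 87 mm along its +x; an upright open neck on its axis.
- claw_mouth (a point): Centre of the neck's open mouth, at the top of the claw, 100 mm above its underside (112 mm above the bench). The bore is 22 mm in diameter, the neck 32 mm outside; the bore is 22 mm long and opens into the hollow bowl.
- claw_floor (a point): Centre of the claw's inner floor, 86 mm straight below the mouth (26 mm above the bench).
- stand: The fixed scope stand: a base plate, a column 48 mm from the scope towards the stand's +x, and on it a flat 56 x 56 mm plate, its top 136 mm above the bench. Origin on the bench, under the plate's 16 mm hole. The scope's rod hangs through the hole and its handle stands on the plate: lift it straight up by 125 mm to clear it.
- scope: The loose rigid inspection scope, 0.11 kg, upright in the stand: straight steel rod 8 mm in diameter and 120 mm long below, round black handle 28 mm in diameter and 76 mm long (plus a 3 mm cap) above. Origin at the lens, in the lower end of the rod; z runs up along the rod and handle.
- scope_lens (a point): The lens: centre of the rod's lower end, the scope's lowest point.
- scope_neck (a point): Point on the rod's axis 66 mm above the lens: it lies in the mouth of the claw's neck when the lens is 20 mm above the claw's floor.
- scope_grip (a point): Centre of the scope's handle, 158 mm above the lens, where it is gripped. The handle runs from 38 mm below to 41 mm above this point.
- weight: Bystander: rusty steel claw weight, a flat ring 90 mm in diameter and 22 mm high. Origin at the centre of its underside.
- bowl: Bystander: cracked clear plastic claw bowl, 98 mm in diameter and 65 mm high, standing open side up. Origin at the centre of its underside.
- nipple0: Bystander: brass hose nipple with a hexagonal foot, 21 mm wide and 37 mm tall, standing upright. Origin at the centre of its underside.
- nipple1: Bystander: the other, equal brass nipple.

How it is judged (in metres and radians):
On the way, in this order (a step that is already met when the one before it is completed fails the run):
1. the cam lever is locked (over 1.55 rad) and the jaw presses on the claw, the scope not yet lifted out of its stand (value of joint cam above 1.55 rad and contact force between jaw and claw above 4 N and distance of scope_lens from where it was at the start of the episode below 0.05 m), for 0.2 s.
2. the scope is lifted clear of its stand, lens higher than the claw's mouth, the lever still locked (value of joint cam above 1.55 rad and height (world z) of scope_lens above 0.114 m), for 0.1 s.
3. the lens is inside the neck's bore (value of joint cam above 1.55 rad and z of scope_lens in the frame of claw_mouth below 0 m and horizontal distance between scope_lens and claw_mouth below 0.008 m), for 0.1 s.
At the end, for the whole second after the job is handed in: Cam over 1.55 rad, jaw pressing the upright, seated claw with over 4 N. The gripper holds the scope, still and upright (0.08 rad), rod within 4.5 mm of the mouth's centre, lens within 7 mm of the floor's centre and 10 to 30 mm above it, not touching the claw (value of joint cam above 1.55 rad and contact force between jaw and claw above 4 N and angle between claw's own z axis and vertical below 0.05 rad and horizontal distance between claw_mouth and fixture below 0.006 m and horizontal distance between scope_neck and claw_mouth below 0.0045 m and horizontal distance between scope_lens and claw_floor below 0.007 m and z of scope_lens in the frame of claw_floor between 0.01 and 0.03 m and angle between scope's own z axis and vertical below 0.08 rad and linear speed of scope below 0.02 m/s and angular speed of scope below 0.2 rad/s and contact force between the fingers and scope above 2 N and contact force between scope and claw below 0.1 N); the arm keeps its last pose, push and grip.
It fails at once if the scope touches the claw (contact force between scope and claw above 0.2 N).
It fails at once if a bystander (claw weight, cracked bowl, brass nipple) is shifted by more than 20 mm (distance of any of weight, bowl, nipple0, nipple1 from where it was at the start of the episode above 0.02 m).
It also fails if it takes over 64 s, if anything falls off the work surface, if the arm or the gripper's body presses on something with over 40 N, if the wrist force passes 120 N, or if a joint passes its speed limit or range.

## Robot

A 6-joint arm with a two-finger parallel gripper is mounted at the origin on the work surface. World frame = base frame: x ahead of the robot, y to its left, z up, the work surface at z = 0. Lengths are in mm, angles in rad, forces in N, time in s.
With the tool pointing down it reaches from about 425 to 1125 mm from the base axis. Payload 14.9 kg.
Tool frame: the origin (TCP) lies midway between the tips of the shut fingers; the grasp point (between the pads) lies 19 mm behind it; z points along the fingers, y is the direction in which the jaws open and shut (so a half turn about z gives the same grasp; the last joint's range is limited). The gripper opens to 91 mm and grips with 3 to 60 N. Pads are 32 mm wide; open, the fingers measure 118 mm over their backs; the gripper's body (76 mm by 178 mm) begins 60 mm behind the grasp point.
Start: joints at [-1.209, 0.379, 1.734, -0, 1.028, -0.033], TCP at [269.233, -646.167, 213.932] pointing down, gripper open.
Joint ranges: [-2.77, 2.77], [-0.74, 2.19], [0, 2.66], [-1.06, 4.2], [0.31, 2.87], [-3.08, 3.08]. Speed limits (rad/s): [1.89, 1.89, 2.39, 3.14, 3.14, 3.14].

## Interface

Orientations are given as a unit quaternion [x, y, z, w].
In Python, from bench import get_obs, snapshot, hand_in gives the robot as it stands.
- The arm moves only by the tool jog_arm, never from a script. Its argument "steps" is a list of rows, each a list of 7 numbers: the turn, a rotation vector about the tool's x, y, z in degrees, then the shift along the tool's x, y, z in mm, then the opening, from 0 (shut) to 1 (fully open). In form: [[rx, ry, rz, dx, dy, dz, claw], ...]. A call has 1 to 12 rows; each row is the pose to reach, as a shift and turn from the pose measured when the call began, along the tool's axes at that moment; what a row does not reach only later rows make up. A row lasts 1/8 s, in which the tool goes at most 62.5 mm and 10.7 degrees, less where a joint would pass 70% of its speed; a pose out of reach is approached as far as the arm can. A call with a gripper value outside its range is refused whole. The fingers move at their own pace and stop on an object; "grip_force" is the grip in N (left out, the last holds). Time passes only in rows, so rows that repeat a pose let the fingers close. It gives the time, the measured TCP pose, the force and the opening at its end, in the units of the state.
- get_obs(): the state, without advancing time (a new reading comes with each control period).
- snapshot(name): name is "side" or "top"; returns a dict with "pixels" (384x512x3 uint8, red, green, blue), "range_z" (384x512 float32, mm along the optical axis (not along the pixel's ray), 0 where there is no reading), "camera_matrix" (3x3 intrinsics, pixels), "rvec" (rotation vector, rad) and "tvec" (3), from world to camera coordinates, as OpenCV has them. Camera axes: x right, y down, z forward; pixel columns grow to the right and rows downward; lengths in mm; the calibration is good to about 2 mm. A picture is of the moment at which its call begins.
- hand_in(): hands the job in, once; it reports no verdict.
The state is a dict: "time_s": time; "qpos": joint angles; "joint_vel": joint speeds; "joint_efforts": joint torques, N m; "tool_pos": TCP position; "tool_rot": TCP orientation; "force": force on the tool from outside, world axes, zero at the start; "ft_torque": the same for the moment, N m; "width": finger opening in mm.
Only numpy, scipy, OpenCV 4.12 (cv2) and the standard library are available. Lean on these libraries where they do the work, as an engineer would, in place of code of your own. Each camera call takes 0.05 s, during which the arm holds its last target.

## Working session

There is one attempt and no reset: what is moved stays moved. The work goes in short steps, Python scripts to look and compute and a tool call to move; the robot and the scene stay as the last step left them, time stands still between calls to the robot, and variables do not carry over. Pictures are saved under pics/ and viewed, and the job is handed in when it is done.

Besides the shell and the picture viewer there is one more tool, called after ">>>" as name(argument=value, ...) on one line, values as JSON. jog_arm: Moves the arm, as the interface text tells. Its arguments: {"type":"object","properties":{"steps":{"type":"array"},"grip_force":{"type":"number"}},"required":["steps"]}

```bash
mkdir -p pics; ls
cat > h.py <<'E'
import numpy as np, cv2
from bench import get_obs, snapshot
def load(n,save=None):
    s=snapshot(n)
    if save: cv2.imwrite('pics/'+save,cv2.cvtColor(s['pixels'],cv2.COLOR_RGB2BGR)); np.savez('pics/'+save[:-4]+'.npz',**s)
    return s
def cloud(s):
    K=np.array(s['camera_matrix']);R=cv2.Rodrigues(np.array(s['rvec'],float))[0];t=np.array(s['tvec'],float).ravel()
    z=s['range_z'].astype(float);v,u=np.mgrid[:z.shape[0],:z.shape[1]]
    P=np.stack([(u-K[0,2])/K[0,0]*z,(v-K[1,2])/K[1,1]*z,z],-1)
    W=(P-t)@R
    W[z<=0]=np.nan
    return W
E
python3 - <<'E'
from h import *
o=get_obs();print(o)
for n in('side','top'):
    s=load(n,n+'0.png');R=cv2.Rodrigues(np.array(s['rvec'],float))[0];print(n,s['camera_matrix'],-R.T@np.array(s['tvec']).ravel(),R)
E
```

```text
pics
{'time_s': 0.0, 'qpos': array([-1.20931416e+00,  3.79402169e-01,  1.73480316e+00,  3.23719953e-05,
        1.02849588e+00, -3.33085520e-02]), 'joint_vel': array([ 0.00070566, -0.0011816 , -0.00060714,  0.00083549,  0.00037081,
        0.00112868]), 'joint_efforts': array([-5.91408534e-03, -7.63718605e+01, -4.34378457e+01,  6.48253667e-02,
        4.23967245e-02, -1.09210325e-04]), 'tool_pos': array([ 269.08161623, -645.77209275,  213.28164296]), 'tool_rot': array([ 9.80582204e-01,  1.96107710e-01, -7.68691168e-05, -5.49096141e-04]), 'force': array([-0.25713734,  0.87219957, -0.34013202]), 'ft_torque': array([-0.0392076 , -0.05328619, -0.02661607]), 'width': 91.3627815948633}
side [[445.98875119   0.         262.29017059]
 [  0.         445.98875119 189.87671003]
 [  0.           0.           1.        ]] [ 572.45798376 -725.11858977  802.18445633] [[ 0.99912618 -0.04146604 -0.00523896]
 [-0.0312815  -0.65875623 -0.75170586]
 [ 0.02771907  0.75121288 -0.65947771]]
top [[368.80491192   0.         248.48656401]
 [  0.         368.80491192 190.43221231]
 [  0.           0.           1.        ]] [502.37109645  39.02969818 951.04345685] [[-9.44417165e-04 -9.99345363e-01 -3.61656522e-02]
 [-9.90539551e-01  5.89768136e-03 -1.37100748e-01]
 [ 1.37224290e-01  3.56940286e-02 -9.89896677e-01]]
```

View pics/side0.png

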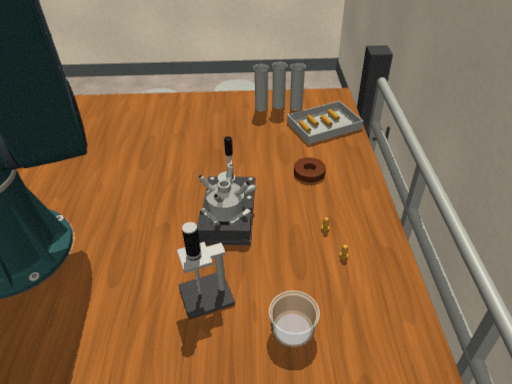

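View pics/top0.png

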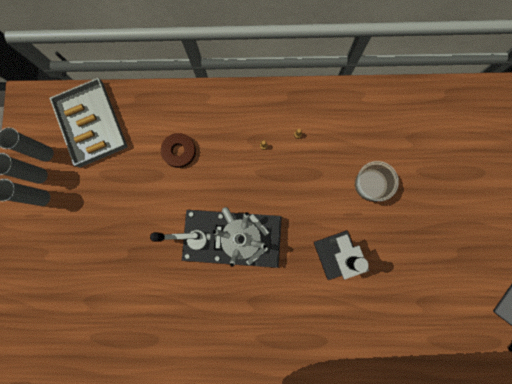

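The side view shows the knob at about (228,146), the claw neck at (223,184) and the scope handle at (191,235). The top view shows the knob at (157,238), the neck at (240,239) and the scope at (357,264). Next I'll measure them.

Run:
```python
from h import *
for n in('top','side'):
    s=dict(np.load(f'pics/{n}0.npz'));W=cloud(s)
    m=(W[...,2]>-20)&(W[...,2]<240)&(W[...,0]>380)&(W[...,0]<700)&(W[...,1]>-300)&(W[...,1]<300)
    def rep(name,mm):
        p=W[mm&m]; 
        if len(p)==0: print(n,name,0);return
        print(n,name,len(p),np.median(p,0).round(1),p.min(0).round(1),p.max(0).round(1),'mid',((p.min(0)+p.max(0))/2).round(1))
    Z=W[...,2]
    v,u=np.mgrid[:384,:512]
    bx=(lambda a,b,c,d:(u>=a)&(u<=b)&(v>=c)&(v<=d))
    if n=='top':
        rep('knob',bx(145,170,228,250)&(Z>90)); rep('neckish',bx(228,255,225,252)&(Z>100)); rep('scope cap',bx(340,372,250,280)&(Z>190)); rep('stand plate',bx(330,372,230,282)&(Z>125)&(Z<145)); rep('fixture plate',bx(180,285,205,272)&(Z>7)&(Z<18)); rep('claw hi',bx(215,280,205,272)&(Z>90))
        rep('bench',bx(290,310,240,300))
    else:
        rep('knob',bx(215,245,130,160)&(Z>60)); rep('neck',bx(205,240,170,200)&(Z>100)); rep('scope',bx(178,205,215,262)&(Z>145)); rep('cap',bx(178,205,215,262)&(Z>205));rep('rod',bx(190,205,262,300)&(Z>15)&(Z<125))
        rep('plate',bx(175,225,240,270)&(Z>130)&(Z<141))
    # top image crop
    c=cv2.cvtColor(s['pixels'],cv2.COLOR_RGB2BGR)
    c=c[185:305,135:385] if n=='top' else c[125:325,160:270]
    cv2.imwrite(f'pics/{n}0crop.png',cv2.resize(c,None,fx=3,fy=3,interpolation=cv2.INTER_CUBIC))
```

```text
top knob 92 [514.  283.7 108.4] [503.8 275.2  90.9] [524.5 295.4 113. ] mid [514.1 285.3 102. ]
top neckish 99 [505.8  88.4 113.4] [478.8  54.9 100.1] [540.  104.4 117.2] mid [509.4  79.6 108.7]
top scope cap 211 [ 459.  -148.7  216.1] [ 444.7 -164.4  191.1] [ 471.8 -137.6  219.9] mid [ 458.3 -151.   205.5]
top stand plate 632 [ 475.5 -140.1  137.3] [ 422.9 -187.4  129. ] [ 516.2 -117.2  144.1] mid [ 469.6 -152.3  136.5]
top fixture plate 1856 [516.1 173.6  13.8] [434.1 -16.4   7.3] [582.8 242.   18. ] mid [508.5 112.8  12.6]
top claw hi 743 [508.1  89.6  99.9] [448.8  30.1  90. ] [568.1 144.6 130.4] mid [508.5  87.4 110.2]
top bench 1079 [443.6 -56.2   1.6] [380.  -83.   -3.4] [506.1 -30.1   7.1] mid [443.1 -56.5   1.9]
side knob 137 [517.  279.3  88.8] [505.9 272.8  60.2] [526.9 297.  111.6] mid [516.4 284.9  85.9]
side neck 260 [508.4  92.8 109. ] [464.7  28.2 100. ] [549.1 137.9 126.2] mid [506.9  83.1 113.1]
side scope 521 [ 461.5 -161.9  192.8] [ 445.4 -169.2  145. ] [ 474.4 -138.8  218. ] mid [ 459.9 -154.   181.5]
side cap 186 [ 460.5 -156.5  214.6] [ 446.3 -166.4  205.4] [ 473.3 -138.8  218. ] mid [ 459.8 -152.6  211.7]
side rod 96 [ 460.7 -154.8   57.8] [ 455.8 -157.3   16.4] [ 463.9 -150.3   96.9] mid [ 459.9 -153.8   56.7]
side plate 700 [ 475.7 -153.5  136.2] [ 425.6 -187.9  130. ] [ 520.2 -116.7  140.8] mid [ 472.9 -152.3  135.4]
```

View pics/top0crop.png

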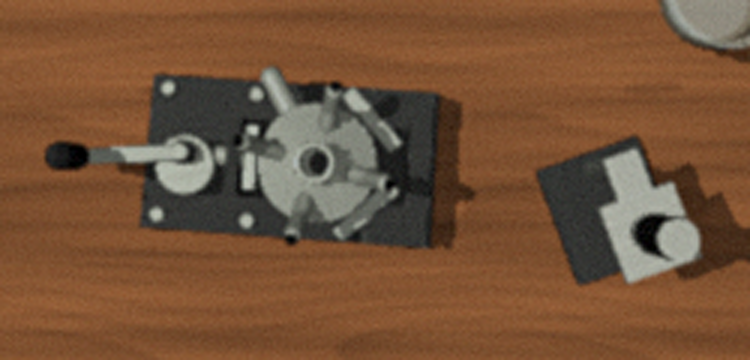

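View pics/side0crop.png

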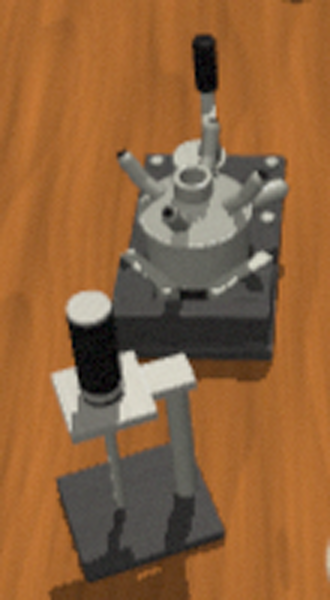

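```bash
cat >> h.py <<'E'
def ray(s,u,v,z):
    K=np.array(s['camera_matrix']);R=cv2.Rodrigues(np.array(s['rvec'],float))[0];t=np.array(s['tvec'],float).ravel()
    c=-R.T@t; d=R.T@np.array([(u-K[0,2])/K[0,0],(v-K[1,2])/K[1,1],1]); return c+d*(z-c[2])/d[2]
def proj(s,P):
    return cv2.projectPoints(np.array(P,float).reshape(-1,3),np.array(s['rvec'],float),np.array(s['tvec'],float),np.array(s['camera_matrix']),None)[0].reshape(-1,2)
E
python3 - <<'E'
from h import *
T=dict(np.load('pics/top0.npz'));S=dict(np.load('pics/side0.npz'))
tc=lambda x,y:(135+(x+.5)/3-.5,185+(y+.5)/3-.5)
sc=lambda x,y:(160+(x+.5)/3-.5,125+(y+.5)/3-.5)
print('neck top',ray(T,*tc(315,162),112).round(1),'side',ray(S,*sc(193,178),112).round(1))
print('pivot disc?',[ray(T,*tc(183,164),z).round(1) for z in(40,53)])
for c in [(155,73),(438,92),(433,248),(140,228)]: print('corner',ray(T,*tc(*c),12).round(1))
print('knob bar end', ray(T,*tc(70,155),108).round(1), 'side knobtop',ray(S,*sc(205,41),108).round(1))
print('cap top', ray(T,*tc(678,241),215).round(1),'side',ray(S,*sc(91,306),215).round(1))
print('stand plate corners',[ray(T,*tc(*c),136).round(1) for c in[(600,212),(630,283),(695,260),(672,183)]])
W=cloud(T);Z=W[...,2]
v,u=np.mgrid[:384,:512]
m=(u>180)&(u<215)&(v>225)&(v<252)&(Z>25)
for p in np.c_[u[m],v[m],W[m].round(0)][::6]: print(p.astype(int),end=' ')
E
```

```text
neck top [508.8  89.3 112. ] side [511.2  86.6 112. ]
pivot disc? [array([507.8, 202.2,  40. ]), array([507.8, 199.9,  53. ])]
corner [585.3 232.8  12. ]
corner [568.2  -8.9  12. ]
corner [438.6  -3.   12. ]
corner [454.7 242.6  12. ]
knob bar end [514.3 276.9 108. ] side knobtop [517.3 282.5 108. ]
cap top [ 457.  -152.1  215. ] side [ 461.  -151.8  215. ]
stand plate corners [array([ 472.6, -117.8,  136. ]), array([ 422.7, -137.4,  136. ]), array([ 438.9, -184.1,  136. ]), array([ 493.3, -170.1,  136. ])]
[211 226 540 164  48] [213 227 538 159  48] [211 229 533 164  45] [196 230 531 202  41] [213 230 528 148 125] [196 231 528 201  45] [211 231 528 163  47] [192 232 526 211  44] [198 232 526 196  47] [211 232 526 164  45] [187 233 523 221  57] [193 233 523 206  55] [199 233 523 193  46] [207 233 524 176  30] [214 233 521 146 129] [186 234 521 223  56] [192 234 521 208  58] [198 234 521 195  50] [204 234 521 181  44] [211 234 521 163  48] [183 235 518 231  56] [189 235 518 216  55] [195 235 518 200  63] [201 235 518 189  41] [207 235 518 175  36] [213 235 518 158  48] [185 236 516 22
[... 516 characters left out ...]
5 240 506 179  43] [214 240 506 156  45] [192 241 504 210  44] [198 241 504 196  44] [204 241 504 181  42] [213 241 504 159  45] [191 242 501 213  44] [197 242 501 198  43] [203 242 501 184  43] [212 242 501 160  50] [191 243 499 213  45] [197 243 499 198  43] [203 243 499 183  43] [213 243 499 158  50] [192 244 496 210  44] [198 244 496 196  42] [204 244 496 181  43] [214 244 496 157  40] [194 245 494 206  42] [200 245 494 191  44] [211 245 494 163  46] [191 246 492 213  45] [197 246 492 198  45] [203 246 492 183  42] [213 246 492 158  49] [194 247 489 205  44] [200 247 489 190  44] [212 247 489 161  47] [195 248 487 203  42] [201 248 487 190  29] [214 248 487 157  36] [211 249 484 163  48]
```

```bash
cat >> h.py <<'E'
from scipy.spatial.transform import Rotation as Rn
def yaw(o): # world angle of tool y (deg)
    y=Rn.from_quat(o['tool_rot']).apply([0,1,0]); return np.degrees(np.arctan2(y[1],y[0]))
def Rdown(yw):
    a=np.radians(yw); y=np.array([np.cos(a),np.sin(a),0]); z=np.array([0,0,-1.]); return Rn.from_matrix(np.c_[np.cross(y,z),y,z])
def rel(p,yw,o=None):
    o=o or get_obs(); R0=Rn.from_quat(o['tool_rot'])
    rv=np.degrees((R0.inv()*Rdown(yw)).as_rotvec()); d=R0.inv().apply(np.array(p)-o['tool_pos'])
    return np.r_[rv,d].round(1)
E
python3 - <<'E'
from h import *
o=get_obs();print(yaw(o))
print(rel([480,-450,350],-45,o));print(rel([560,-100,350],-20,o)); print(rel([516.5,284.5,250],1,o))
E
```

```text
-67.38001542163776
[-1.000e-01 -0.000e+00 -2.240e+01  2.700e+02 -9.980e+01 -1.365e+02]
[-1.000e-01 -0.000e+00 -4.740e+01  4.784e+02 -3.921e+02 -1.362e+02]
[  -0.    -0.   -68.4  586.2 -763.7  -35.9]
```

>>> jog_arm(steps=[[0,0,0,0,0,-60,1],[0,0,-6,55,-20,-100,1],[0,0,-12,110,-40,-136,1],[0,0,-17,165,-60,-136,1],[0,0,-22,220,-80,-136,1],[0,0,-27,270,-100,-136,1],[0,0,-31,305,-150,-136,1],[0,0,-34,340,-198,-136,1],[0,0,-38,374,-246,-136,1],[0,0,-42,409,-294,-136,1],[0,0,-45,443,-343,-136,1],[0,0,-48,478,-392,-136,1]])

```text
time_s: 1.6
tool_pos: [559.5, -98.3, 349.6]
tool_rot: [0.816, 0.579, 0.0, -0.001]
force: [0.8, -0.6, -0.5]
width: 91.6
```

Run:
```python
from h import *
o=get_obs();print(o['time_s'],o['tool_pos'],o['qpos'],yaw(o))
print(rel([516.5,284.5,250],1,o));print(rel([516.5,284.5,135],1,o));print(rel([516.5,284.5,70],1,o))
```

```text
1.6 [559.53866467 -98.34928648 349.6299619 ] [-2.15403967e-01  3.02219574e-02  1.89834545e+00  8.75709714e-04
  1.21368636e+00  1.20968388e-01] -19.29025530692872
[  -0.    -0.   -20.3  347.1 -167.   100. ]
[  -0.    -0.   -20.3  347.  -166.9  215. ]
[  -0.    -0.   -20.3  346.9 -166.9  280. ]
```

>>> jog_arm(steps=[[0,0,-3,50,-24,0,1],[0,0,-6,100,-48,0,1],[0,0,-9,150,-72,0,1],[0,0,-12,200,-96,0,1],[0,0,-16,250,-120,50,1],[0,0,-20,300,-144,100,1],[0,0,-20.3,347,-167,110,1],[0,0,-20.3,347,-167,160,1],[0,0,-20.3,347,-167,220,1],[0,0,-20.3,347,-167,220,0.6],[0,0,-20.3,347,-167,220,0.6]])

```text
time_s: 2.98
tool_pos: [517.4, 284.8, 132.0]
tool_rot: [0.701, 0.713, 0.001, -0.0]
force: [1.0, 0.5, -0.3]
width: 74.4
```

Run:
```python
from h import *
o=get_obs();print(o['time_s'],o['tool_pos'],o['width'],yaw(o))
s=load('side','side1.png');t=load('top','top1.png')
cv2.imwrite('pics/c1.png',cv2.resize(np.hstack([cv2.cvtColor(s['pixels'],cv2.COLOR_RGB2BGR)[80:280,130:330],cv2.cvtColor(t['pixels'],cv2.COLOR_RGB2BGR)[140:340,100:300]]),None,fx=2,fy=2))
```

```text
2.975 [517.43413176 284.84437051 131.96769035] 74.40649791275979 0.9935110107333001
```

View pics/c1.png

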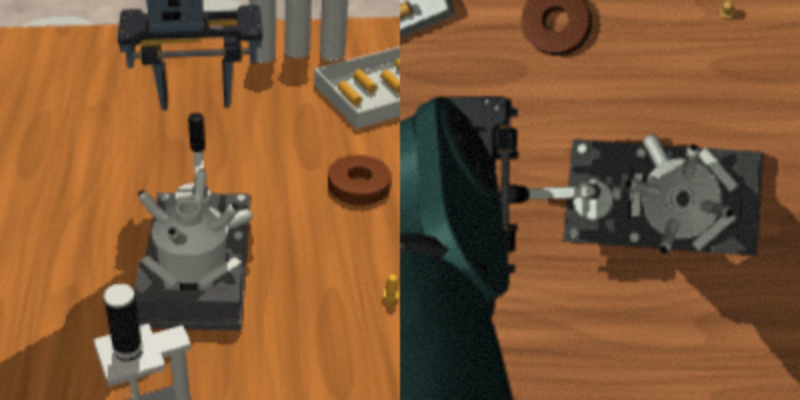

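The fingers at (160,90) and (228,90) in the crop straddle the knob at (196,130). I'll descend and close gently.

>>> jog_arm(steps=[[0,0,0,0,0,35,0.6],[0,0,0,0,0,62,0.6],[0,0,0,0,0,62,0.15],[0,0,0,0,0,62,0.15],[0,0,0,0,0,62,0.15],[0,0,0,0,0,62,0.15],[0,0,0,0,0,62,0.15],[0,0,0,0,0,62,0.15]], grip_force=10)

```text
time_s: 4.08
tool_pos: [518.7, 285.5, 71.9]
tool_rot: [0.701, 0.713, 0.003, 0.0]
force: [-3.0, -1.0, 8.9]
width: 21.6
```

Run:
```python
from h import *
o=get_obs();print(o['time_s'],o['tool_pos'],o['width'],yaw(o),o['force'])
s=load('side','side2.png')
cv2.imwrite('pics/c2.png',cv2.resize(cv2.cvtColor(s['pixels'],cv2.COLOR_RGB2BGR)[80:280,130:330],None,fx=3,fy=3))
```

```text
4.075 [518.72034181 285.53666535  71.89945568] 21.565031907864302 0.982006368920394 [-2.97502128 -0.95249877  8.85494093]
```

View pics/c2.png

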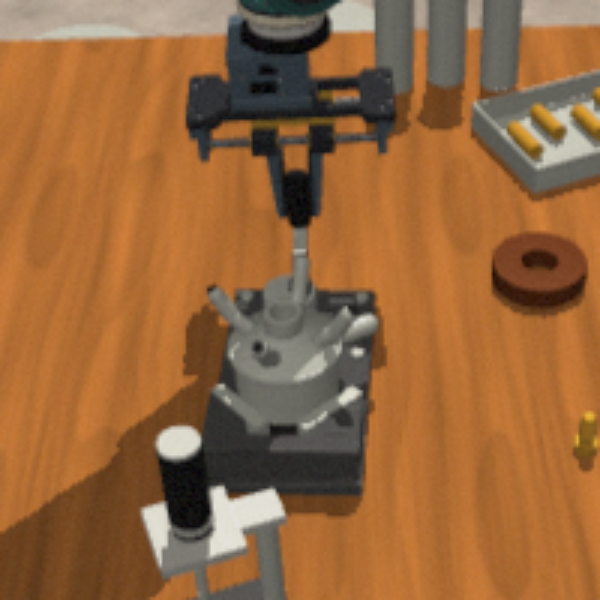

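```bash
cat >> h.py <<'E'
def arc(f0,f1,n,r,piv,z,yoff=-89):
    o=get_obs()
    for f in np.linspace(f0,f1,n+1)[1:]:
        a=np.radians(f); print(round(f,1),list(rel([piv[0]+r*np.cos(a),piv[1]+r*np.sin(a),z],f+yoff,o)))
E
python3 - <<'E'
from h import *
arc(89.2,125,9,84.7,(517.5,201),71)
E
```

```text
93.2 [np.float64(0.2), np.float64(-0.2), np.float64(-3.2), np.float64(0.1), np.float64(-5.9), np.float64(0.9)]
97.2 [np.float64(0.2), np.float64(-0.2), np.float64(-7.2), np.float64(-0.3), np.float64(-11.8), np.float64(0.9)]
101.1 [np.float64(0.2), np.float64(-0.2), np.float64(-11.2), np.float64(-1.2), np.float64(-17.6), np.float64(0.8)]
105.1 [np.float64(0.3), np.float64(-0.2), np.float64(-15.1), np.float64(-2.4), np.float64(-23.4), np.float64(0.8)]
109.1 [np.float64(0.3), np.float64(-0.1), np.float64(-19.1), np.float64(-4.0), np.float64(-29.0), np.float64(0.8)]
113.1 [np.float64(0.3), np.float64(-0.1), np.float64(-23.1), np.float64(-6.1), np.float64(-34.5), np.float64(0.8)]
117.0 [np.float64(0.3), np.float64(-0.1), np.float64(-27.1), np.float64(-8.5), np.float64(-39.9), np.float64(0.7)]
121.0 [np.float64(0.3), np.float64(-0.1), np.float64(-31.0), np.float64(-11.2), np.float64(-45.1), np.float64(0.7)]
125.0 [np.float64(0.3), np.float64(-0.1), np.float64(-35.0), np.float64(-14.3), np.float64(-50.1), np.float64(0.7)]
```

>>> jog_arm(steps=[[0,0,-3.2,0.1,-5.9,0,0.15],[0,0,-7.2,-0.3,-11.8,0,0.15],[0,0,-11.2,-1.2,-17.6,0,0.15],[0,0,-15.1,-2.4,-23.4,0,0.15],[0,0,-19.1,-4,-29,0,0.15],[0,0,-23.1,-6.1,-34.5,0,0.15],[0,0,-27.1,-8.5,-39.9,0,0.15],[0,0,-31,-11.2,-45.1,0,0.15],[0,0,-35,-14.3,-50.1,0,0.15],[0,0,-35,-14.3,-50.1,0,0.15]])

```text
time_s: 5.38
tool_pos: [469.3, 269.5, 72.0]
tool_rot: [0.453, 0.891, 0.002, 0.002]
force: [6.7, -11.1, -2.6]
width: 21.6
```

Run:
```python
from h import *
o=get_obs();print(o['time_s'],o['tool_pos'],o['width'],yaw(o),o['force'])
s=load('side','side3.png')
cv2.imwrite('pics/c3.png',cv2.resize(cv2.cvtColor(s['pixels'],cv2.COLOR_RGB2BGR)[80:280,130:330],None,fx=3,fy=3))
arc(125,178,11,84.7,(517.5,201),71)
```

```text
5.375 [469.33506632 269.51609794  72.01582045] 21.550163040394807 36.075580748891475 [  6.72079821 -11.13913834  -2.63243755]
129.8 [np.float64(0.3), np.float64(0.1), np.float64(-4.8), np.float64(0.8), np.float64(-7.1), np.float64(1.0)]
134.6 [np.float64(0.3), np.float64(0.1), np.float64(-9.6), np.float64(0.0), np.float64(-14.1), np.float64(1.0)]
139.5 [np.float64(0.3), np.float64(0.1), np.float64(-14.4), np.float64(-1.4), np.float64(-21.1), np.float64(0.9)]
144.3 [np.float64(0.3), np.float64(0.1), np.float64(-19.2), np.float64(-3.3), np.float64(-28.0), np.float64(0.9)]
149.1 [np.float64(0.3), np.float64(0.1), np.float64(-24.1), np.float64(-5.8), np.float64(-34.6), np.float64(0.9)]
153.9 [np.float64(0.3), np.float64(0.1), np.float64(-28.9), np.float64(-8.9), np.float64(-41.1), np.float64(0.8)]
158.7 [np.float64(0.3), np.float64(0.2), np.float64(-33.7), np.float64(-12.5), np.float64(-47.2), np.float64(0.8)]
163.5 [np.float64(0.3), np.float64(0.2), np.float64(-38.5), np.float64(-16.6), np.float64(-53.0), np.float64(0.8)]
168.4 [np.float64(0.3), np.float64(0.2), np.float64(-43.3), np.float64(-21.1), np.float64(-58.5), np.float64(0.7)]
173.2 [np.float64(0.3), np.float64(0.2), np.float64(-48.2), np.float64(-26.1), np.float64(-63.6), np.float64(0.7)]
178.0 [np.float64(0.3), np.float64(0.2), np.float64(-53.0), np.float64(-31.6), np.float64(-68.2), np.float64(0.7)]
```

View pics/c3.png

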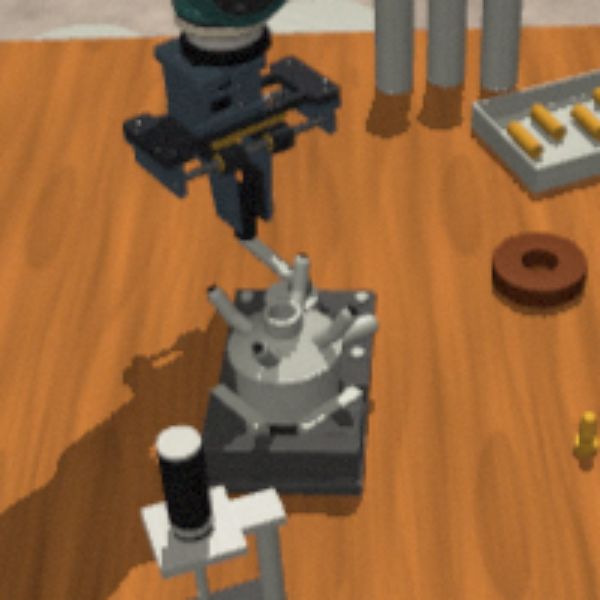

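>>> jog_arm(steps=[[0,0,-4.8,1.8,-7.1,0,0.15],[0,0,-9.6,1,-14.1,0,0.15],[0,0,-14.4,-0.4,-21.1,0,0.15],[0,0,-19.2,-2.3,-28,0,0.15],[0,0,-24.1,-4.8,-34.6,0,0.15],[0,0,-28.9,-8,-41.1,0,0.15],[0,0,-33.7,-11.7,-47.2,0,0.15],[0,0,-38.5,-15.9,-53,0,0.15],[0,0,-43.3,-20.5,-58.5,0,0.15],[0,0,-43.3,-20.5,-58.5,0,0.15]])

```text
time_s: 6.68
tool_pos: [435.3, 218.5, 72.4]
tool_rot: [0.092, 0.996, 0.002, 0.004]
force: [5.3, -1.2, -2.7]
width: 21.3
```

Run:
```python
from h import *
o=get_obs();print(o['time_s'],o['tool_pos'],o['width'],yaw(o),o['force'])
s=load('side','side4.png')
cv2.imwrite('pics/c4.png',cv2.resize(cv2.cvtColor(s['pixels'],cv2.COLOR_RGB2BGR)[80:280,130:330],None,fx=3,fy=3))
arc(168.4,184,4,84,(517.5,201),71)
```

```text
6.675 [435.34815296 218.52015661  72.44168716] 21.324694083400917 79.39489162590472 [ 5.30124382 -1.20321732 -2.74692979]
172.3 [np.float64(0.2), np.float64(0.4), np.float64(-4.0), np.float64(-0.1), np.float64(-6.5), np.float64(1.4)]
176.2 [np.float64(0.2), np.float64(0.4), np.float64(-7.9), np.float64(-0.6), np.float64(-12.2), np.float64(1.4)]
180.1 [np.float64(0.2), np.float64(0.4), np.float64(-11.8), np.float64(-1.5), np.float64(-17.8), np.float64(1.4)]
184.0 [np.float64(0.2), np.float64(0.4), np.float64(-15.7), np.float64(-2.7), np.float64(-23.4), np.float64(1.4)]
```

View pics/c4.png

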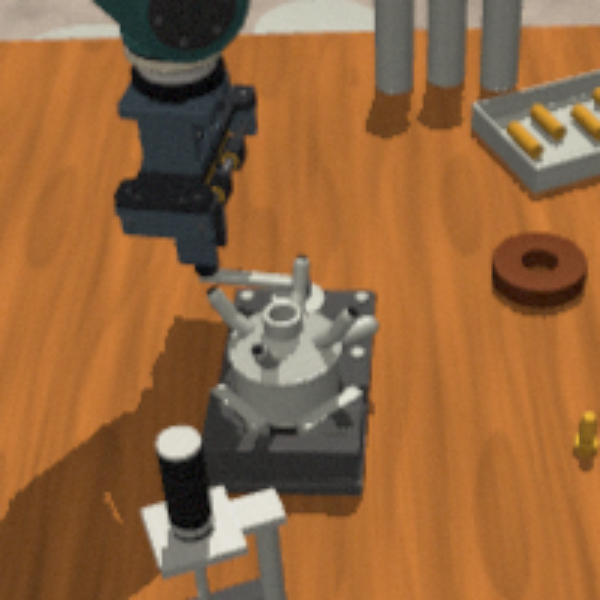

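>>> jog_arm(steps=[[0,0,-2,0,-3.2,0,0.15],[0,0,-4,0,-6.5,0,0.15],[0,0,-6,-0.3,-9.3,0,0.15],[0,0,-7.5,-0.6,-12.2,0,0.15],[0,0,-7.5,-0.6,-13.5,0,0.15],[0,0,-7.5,-0.6,-13.5,0,0.15]])

```text
time_s: 7.48
tool_pos: [433.9, 206.4, 72.6]
tool_rot: [0.028, 1.0, 0.003, 0.004]
force: [0.9, 19.5, -12.2]
width: 22.3
```

Run:
```python
from h import *
o=get_obs();print(o['time_s'],o['tool_pos'],o['width'],yaw(o),o['force'],o['ft_torque'])
```

```text
7.475 [433.86003773 206.41112176  72.61763692] 22.313538649655996 86.80301165405396 [  0.88812487  19.49508633 -12.19297103] [3.36260591 0.05716089 0.00641151]
```

19.5 N of resistance at y = 206 matches the predicted stop (y ≈ 207). I'll release, lift and look.

>>> jog_arm(steps=[[0,0,0,0,0,0,0.15],[0,0,0,0,0.5,0,0.5],[0,0,0,0,0.5,0,0.6],[0,0,0,0,0.5,0,0.6],[0,0,0,0,0.5,0,0.6],[0,0,0,0,0,-50,0.6],[0,0,0,0,0,-110,0.6],[0,0,0,0,0,-170,0.6],[0,0,0,0,0,-230,0.6],[0,0,0,30,30,-260,0.6],[0,0,0,60,80,-270,0.6]])

```text
time_s: 8.85
tool_pos: [376.1, 288.8, 345.1]
tool_rot: [0.029, 1.0, 0.004, 0.006]
force: [0.5, 0.3, 0.4]
width: 54.4
```

Run:
```python
from h import *
o=get_obs();print(o['time_s'],o['tool_pos'],o['width'],yaw(o),o['force'],o['qpos'])
s=load('side','side5.png');t=load('top','top5.png')
cv2.imwrite('pics/c5.png',cv2.resize(np.hstack([cv2.cvtColor(s['pixels'],cv2.COLOR_RGB2BGR)[100:300,150:350],cv2.cvtColor(t['pixels'],cv2.COLOR_RGB2BGR)[160:360,150:350]]),None,fx=2,fy=2,interpolation=cv2.INTER_CUBIC))
```

```text
8.85 [376.06751267 288.75620158 345.10034662] 54.38465997156493 86.65917106373621 [0.47753807 0.26148158 0.43713581] [ 6.06223383e-01 -1.49361286e-01  2.07552646e+00 -1.07612293e-03
  1.20136872e+00 -9.05836919e-01]
```

View pics/c5.png

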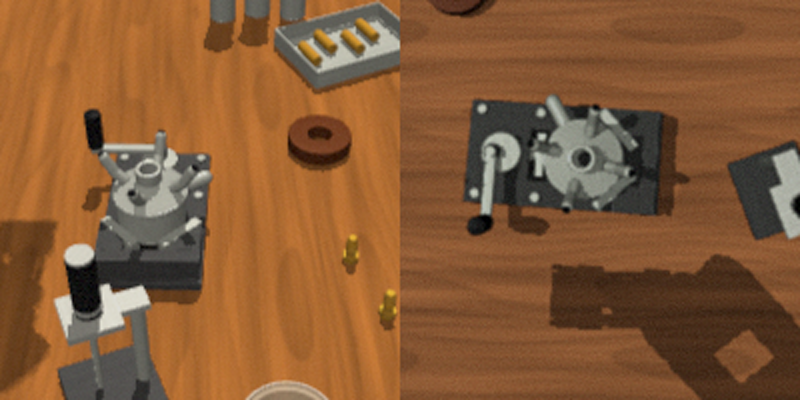

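Run:
```python
from h import *
s=dict(np.load('pics/side5.npz'));t=dict(np.load('pics/top5.npz'))
a=cv2.cvtColor(s['pixels'],cv2.COLOR_RGB2BGR)[165:205,200:250];b=cv2.cvtColor(t['pixels'],cv2.COLOR_RGB2BGR)[220:260,215:265]
cv2.imwrite('pics/c6.png',np.hstack([cv2.resize(x,None,fx=8,fy=8,interpolation=cv2.INTER_CUBIC) for x in(a,b)]))
W=cloud(t);Z=W[...,2];v,u=np.mgrid[:384,:512]
W2=cloud(s);
k=W[(Z>85)&(Z<120)&(W[...,0]<447)&(W[...,0]>415)&(abs(W[...,1]-207)<25)];print('knob top',len(k),((k.min(0)+k.max(0))/2).round(1))
k=W2[(W2[...,2]>100)&(W2[...,2]<120)&(W2[...,0]<450)&(W2[...,0]>415)&(abs(W2[...,1]-207)<25)];print('knob side',len(k),((k.min(0)+k.max(0))/2).round(1))
```

```text
knob top 85 [433.4 206.7  99.3]
knob side 51 [435.7 207.  105.3]
```

View pics/c6.png

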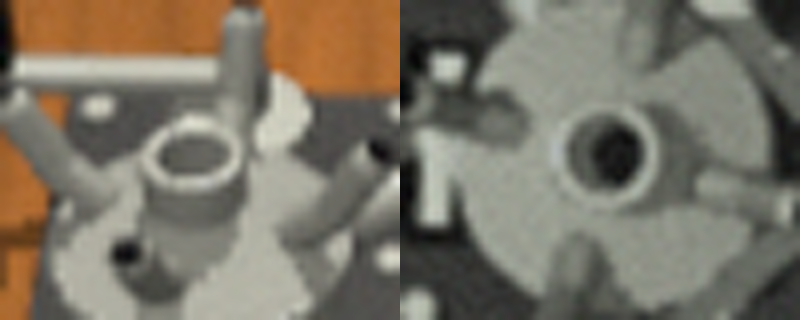

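Run:
```python
from h import *
s=dict(np.load('pics/side5.npz'));t=dict(np.load('pics/top5.npz'))
print(ray(s,200+(194.5)/8-.5,165+153.5/8-.5,112),ray(t,215+(606.5-400)/8-.5,220+155.5/8-.5,112))
# scope top cap & handle via projected model
for im,n in((s,'side'),(t,'top')):
    W=cloud(im);Z=W[...,2];m=(Z>208)&(abs(W[...,0]-460)<25)&(abs(W[...,1]+152)<25)
    p=W[m];print(n,len(p),((p.min(0)+p.max(0))/2).round(1),p.mean(0).round(1))
    im_=cv2.cvtColor(im['pixels'],cv2.COLOR_RGB2BGR)
    c=proj(im,[459.5,-152,175])[0].astype(int);print(c)
    x0,y0=c-[25,30]
    c=cv2.resize(im_[y0:y0+60,x0:x0+50],None,fx=8,fy=8,interpolation=cv2.INTER_CUBIC)
    th=np.linspace(0,2*np.pi,60)
    for z in(136,215):
        q=proj(im,np.c_[459.5+14*np.cos(th),-152+14*np.sin(th),0*th+z]);q=((q-[x0,y0]+.5)*8).astype(int)
        cv2.polylines(c,[q.reshape(-1,1,2)],True,(0,0,255),1)
    cv2.imwrite('pics/sc_'+n+'.png',c)
a=cv2.imread('pics/sc_side.png');b=cv2.imread('pics/sc_top.png');cv2.imwrite('pics/c7.png',np.hstack([a,b]))
```

```text
[510.68939307  87.80017148 112.        ] [508.1772501   87.86541521 112.        ]
side 169 [ 459.9 -152.2  213.1] [ 460.3 -154.4  214.2]
[191 241]
top 174 [ 457.9 -151.3  214.3] [ 458.1 -150.9  216.1]
[355 262]
```

View pics/c7.png

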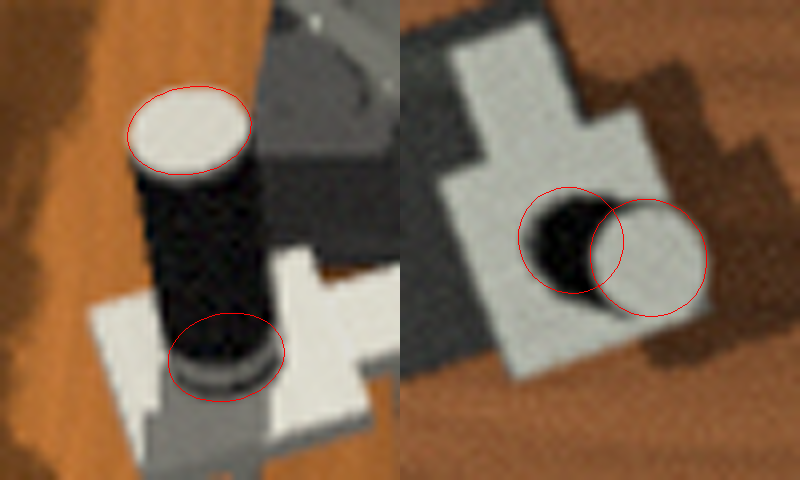

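Run:
```python
from h import *
o=get_obs()
print(rel([500,100,345],45,o));print(rel([459,-152,300],0,o));print(rel([459,-152,245],0,o))
```

```text
[   0.6    0.4   42.  -135.4 -184.7   -0.9]
[ 8.000e-01  1.000e-01  8.700e+01 -1.072e+02 -4.388e+02  4.190e+01]
[ 8.000e-01  1.000e-01  8.700e+01 -1.067e+02 -4.392e+02  9.690e+01]
```

>>> jog_arm(steps=[[0,0,10,-34,-46,0,0.6],[0,0,20,-68,-92,0,1],[0,0,30,-102,-138,0,1],[0,0,40,-135,-185,0,1],[0,0,50,-128,-245,0,1],[0,0,60,-120,-305,0,1],[0,0,70,-114,-365,10,1],[0.4,0,80,-107,-415,20,1],[0.8,0.1,87,-107,-439,30,1],[0.8,0.1,87,-107,-439,42,1],[0.8,0.1,87,-107,-439,60,1],[0.8,0.1,87,-107,-439,60,1]])

```text
time_s: 10.45
tool_pos: [458.2, -151.0, 280.2]
tool_rot: [0.706, 0.708, -0.0, -0.001]
force: [0.4, 0.1, 0.3]
width: 91.1
```

Run:
```python
from h import *
o=get_obs();print(o['time_s'],o['tool_pos'],o['width'],yaw(o),Rn.from_quat(o['tool_rot']).as_matrix()[:,2])
s=load('side','side8.png');t=load('top','top8.png')
cv2.imwrite('pics/c8.png',np.hstack([cv2.resize(x,None,fx=2,fy=2) for x in (cv2.cvtColor(s['pixels'],cv2.COLOR_RGB2BGR)[130:330,100:300],cv2.cvtColor(t['pixels'],cv2.COLOR_RGB2BGR)[170:370,250:450])]))
print(rel([459,-152,155],0,o))
```

```text
10.45 [ 458.21840732 -150.95610542  280.16018065] 91.05763017214784 0.14188245234920063 [-2.17014840e-03  7.69151212e-04 -9.99997349e-01]
[-1.000e-01 -0.000e+00  1.000e-01 -1.100e+00  1.100e+00  1.252e+02]
```

View pics/c8.png

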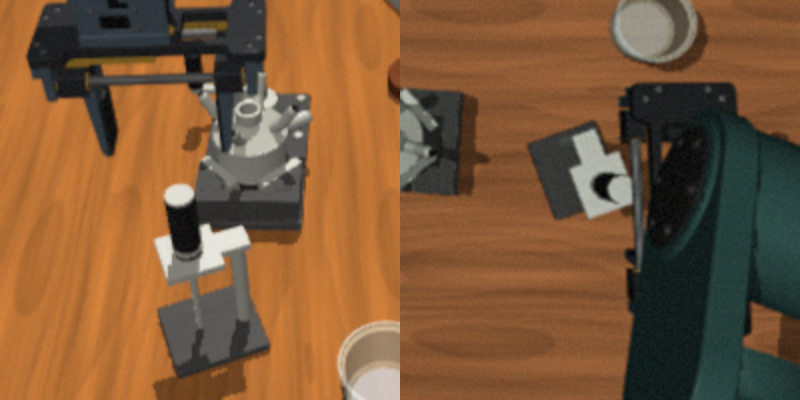

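The open fingers at (105,150) and (225,145) are centred above the handle at (182,195). I'll descend and grip.

>>> jog_arm(steps=[[0,0,0,-1.1,1,40,1],[0,0,0,-1.1,1,80,1],[0,0,0,-1.1,1,110,1],[0,0,0,-1.1,1,125,1],[0,0,0,-1.1,1,125,1],[0,0,0,-1.1,1,125,0.2],[0,0,0,-1.1,1,125,0.2],[0,0,0,-1.1,1,125,0.2],[0,0,0,-1.1,1,125,0.2],[0,0,0,-1.1,1,125,0.2],[0,0,0,-1.1,1,125,0.2],[0,0,0,-1.1,1,125,0.2]], grip_force=25)

```text
time_s: 12.05
tool_pos: [460.1, -152.5, 156.8]
tool_rot: [0.706, 0.708, -0.0, 0.0]
force: [-0.4, 0.5, 0.7]
width: 27.6
```

Run:
```python
from h import *
o=get_obs();print(o['time_s'],o['tool_pos'],o['width'],yaw(o),o['force'],o['ft_torque'])
s=load('side','side9.png')
cv2.imwrite('pics/c9.png',cv2.resize(cv2.cvtColor(s['pixels'],cv2.COLOR_RGB2BGR)[180:330,130:280],None,fx=4,fy=4,interpolation=cv2.INTER_CUBIC))
```

```text
12.05 [ 460.07026896 -152.45682394  156.77882914] 27.609239547456756 0.11228051020683909 [-0.40379622  0.51166133  0.70712046] [ 0.03427451 -0.02568152  0.03200567]
```

View pics/c9.png

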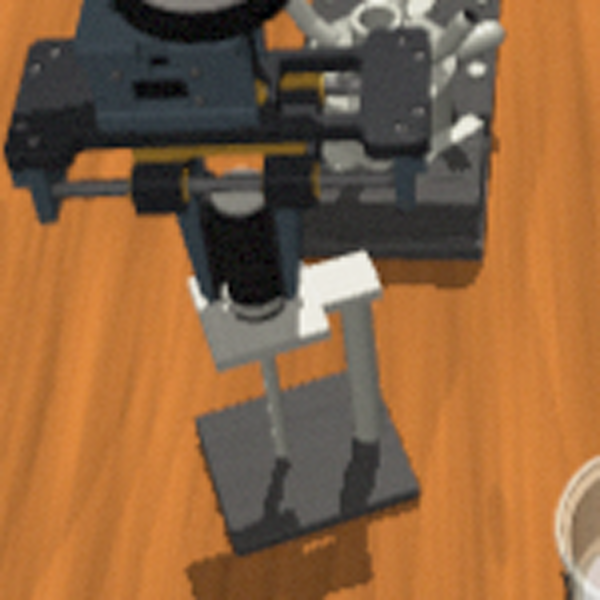

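Width is 27.6 mm, so it's gripped. I'll lift straight up.

>>> jog_arm(steps=[[0,0,0,0,0,-10,0.2],[0,0,0,0,0,-30,0.2],[0,0,0,0,0,-55,0.2],[0,0,0,0,0,-80,0.2],[0,0,0,0,0,-105,0.2],[0,0,0,0,0,-130,0.2],[0,0,0,0,0,-150,0.2],[0,0,0,0,0,-165,0.2],[0,0,0,0,0,-165,0.2],[0,0,0,0,0,-165,0.2]])

```text
time_s: 13.35
tool_pos: [459.7, -152.3, 321.1]
tool_rot: [0.706, 0.708, -0.0, -0.0]
force: [-0.9, 0.7, -1.6]
width: 27.7
```

Run:
```python
from h import *
o=get_obs();print(o['time_s'],o['tool_pos'],o['width'],yaw(o),o['force'],Rn.from_quat(o['tool_rot']).as_matrix()[:,2])
s=load('side','side10.png');t=load('top','top10.png')
cv2.imwrite('pics/c10.png',np.hstack([cv2.resize(x,None,fx=2,fy=2) for x in (cv2.cvtColor(s['pixels'],cv2.COLOR_RGB2BGR)[130:330,100:300],cv2.cvtColor(t['pixels'],cv2.COLOR_RGB2BGR)[170:370,250:450])]))
W=cloud(s);v,u=np.mgrid[:384,:512]
L=o['tool_pos']+[0,0,-140.8]
m=(abs(W[...,0]-L[0])<20)&(abs(W[...,1]-L[1])<20)&(W[...,2]>L[2]-5)&(W[...,2]<L[2]+118)
p=W[m];print(len(p),L)
for z in np.arange(L[2]-5,L[2]+118,15):
    q=p[(p[:,2]>=z)&(p[:,2]<z+15)]
    if len(q): print(z.round(),len(q),np.median(q,0).round(1))
```

```text
13.35 [ 459.73154692 -152.31509914  321.097186  ] 27.660161463345336 0.10867179252749408 [-0.92480891  0.69220363 -1.62143044] [-8.56170894e-04  2.84431284e-04 -9.99999593e-01]
200 [ 459.73154692 -152.31509914  180.297186  ]
175.0 16 [ 460.6 -154.1  185.7]
190.0 25 [ 460.6 -154.2  198.2]
205.0 23 [ 460.7 -154.4  212.7]
220.0 27 [ 460.3 -154.5  227.2]
235.0 26 [ 461.  -153.7  242.6]
250.0 27 [ 460.6 -153.8  256.3]
265.0 33 [ 460.4 -154.5  271.9]
280.0 23 [ 460.7 -154.2  285.8]
```

View pics/c10.png

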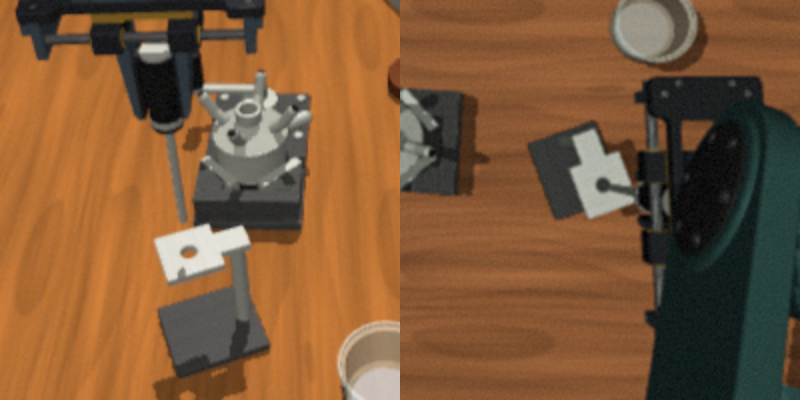

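The rod is vertical, and both cameras corrected to the robot frame give the neck at about (509.8, 87.5). I'll move over it.

Run:
```python
from h import *
o=get_obs();print(rel([509.8,87.5,310],0,o),rel([509.8,87.5,270],0,o))
```

```text
[-1.000e-01 -0.000e+00  1.000e-01  2.397e+02  5.060e+01  1.090e+01] [-1.000e-01 -0.000e+00  1.000e-01  2.397e+02  5.060e+01  5.090e+01]
```

>>> jog_arm(steps=[[0,0,0,15,3,0,0.2],[0,0,0,45,9.5,0,0.2],[0,0,0,80,17,0,0.2],[0,0,0,115,24,0,0.2],[0,0,0,150,31.5,0,0.2],[0,0,0,180,38,0,0.2],[0,0,0,205,43,5,0.2],[0,0,0,225,47.5,10,0.2],[0,0,0,237,50,20,0.2],[0,0,0,239.7,50.6,35,0.2],[0,0,0,239.7,50.6,45,0.2],[0,0,0,239.7,50.6,45,0.2]])

```text
time_s: 14.95
tool_pos: [509.2, 87.0, 274.9]
tool_rot: [0.707, 0.708, -0.001, -0.001]
force: [0.2, 0.1, -0.6]
width: 27.8
```

```bash
cat > look.py <<'E'
import sys
from h import *
n=sys.argv[1]
o=get_obs();print(o['time_s'],o['tool_pos'].round(2),o['width'],yaw(o),o['force'].round(1),Rn.from_quat(o['tool_rot']).as_matrix()[:,2].round(4))
s=load('side','side%s.png'%n)
L=o['tool_pos']+[0,0,-140.8]
W=cloud(s)
m=(abs(W[...,0]-L[0])<9)&(abs(W[...,1]-L[1])<12)&(W[...,2]>118)&(W[...,2]<L[2]+115)
p=W[m];print(len(p),L.round(1))
for z in np.arange(118,L[2]+110,15):
    q=p[(p[:,2]>=z)&(p[:,2]<z+15)]
    if len(q): print(z.round(),len(q),np.median(q,0).round(1))
im=cv2.cvtColor(s['pixels'],cv2.COLOR_RGB2BGR); x0,y0=195,120; k=9
c=cv2.resize(im[y0:y0+65,x0:x0+60],None,fx=k,fy=k,interpolation=cv2.INTER_CUBIC)
cv2.imwrite('pics/raw%s.png'%n,c)
th=np.linspace(0,2*np.pi,60);b=np.array([0.9,0.5,0])  # robot->side cam bias
def ring(ctr,r,col):
    q=proj(s,np.c_[ctr[0]+r*np.cos(th),ctr[1]+r*np.sin(th),0*th+ctr[2]]);q=((q-[x0,y0]+.5)*k).astype(int)
    cv2.polylines(c,[q.reshape(-1,1,2)],True,col,1)
ring([510.7,87.8,112],16,(0,0,255)); ring([510.7,87.8,112],11,(0,0,255)); ring(L+b,4,(0,255,0)); ring(L+b+[0,0,100],4,(0,255,0))
cv2.imwrite('pics/ann%s.png'%n,c)
E
python3 look.py 11
```

```text
14.95 [509.18  87.   274.87] 27.7739966508738 0.07460240366039667 [ 0.2  0.1 -0.6] [-3.1e-03  2.0e-04 -1.0e+00]
141 [509.2  87.  134.1]
133.0 15 [508.5  84.6 140.8]
148.0 17 [509.5  84.6 154.5]
163.0 21 [508.2  86.3 171.8]
178.0 15 [509.3  84.7 184.9]
193.0 20 [509.6  84.8 201.3]
208.0 21 [509.2  84.8 216.2]
223.0 18 [509.6  84.7 232.5]
238.0 14 [510.3  84.6 242.4]
```

View pics/ann11.png

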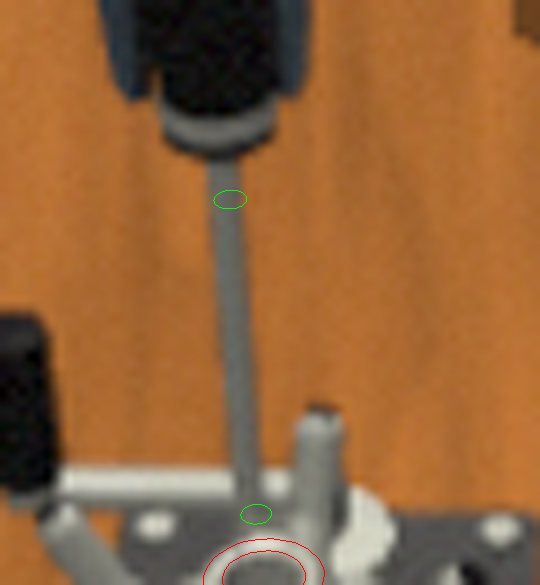

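View pics/raw11.png

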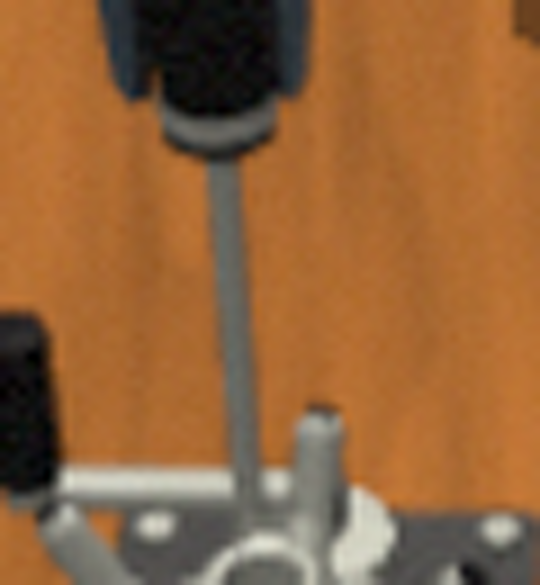

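```bash
cat > rod.py <<'E'
import sys
from h import *
n=sys.argv[1];Y=float(sys.argv[2]);v0,v1=int(sys.argv[3]),int(sys.argv[4])
s=dict(np.load('pics/side%s.npz'%n));im=s['pixels'].astype(float)
K=np.array(s['camera_matrix']);R=cv2.Rodrigues(np.array(s['rvec'],float))[0];t=np.array(s['tvec'],float).ravel();C=-R.T@t
out=[]
for v in range(v0,v1):
    sat=im[v,205:240,0]-im[v,205:240,2]   # red-blue: orange high, rod low
    w=np.clip(np.median(sat)-sat-20,0,None); w[w<0.2*w.max()]=0
    u=(w*np.arange(205,240)).sum()/w.sum()
    d=R.T@np.array([(u-K[0,2])/K[0,0],(v-K[1,2])/K[1,1],1]);k=(Y-C[1])/d[1];P=C+k*d;out.append([v,u,P[0],P[2]])
out=np.array(out);print(out[::6].round(2));print('x(z):',np.polyfit(out[:,3]-112,out[:,2],1))
E
python3 rod.py 11 87 142 171
python3 - <<'E'
from h import *
s=dict(np.load('pics/side11.npz'));im=cv2.cvtColor(s['pixels'],cv2.COLOR_RGB2BGR)[165:205,205:245]
c=cv2.resize(im,None,fx=14,fy=14,interpolation=cv2.INTER_CUBIC);cv2.imwrite('pics/c11.png',cv2.convertScaleAbs(c,alpha=1.6,beta=-30))
E
```

```text
[[142.   219.55 508.88 233.56]
 [148.   220.15 509.09 217.29]
 [154.   220.53 508.82 200.68]
 [160.   220.83 508.38 183.71]
 [166.   226.27 519.72 165.91]]
x(z): [-1.28619323e-01  5.21503357e+02]
```

View pics/c11.png

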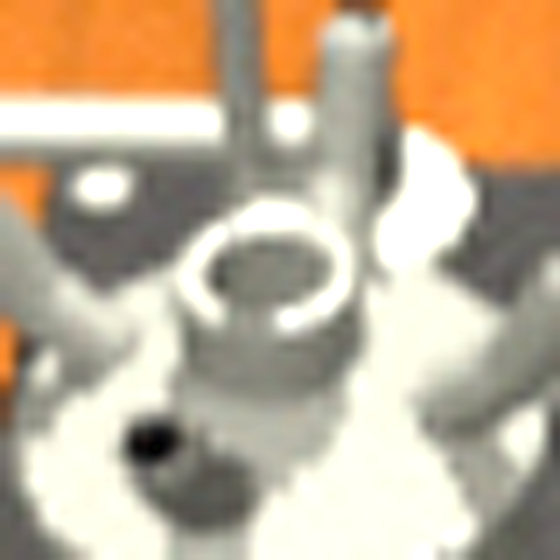

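```bash
python3 rod.py 11 87 140 163
python3 - <<'E'
from h import *
s=dict(np.load('pics/side11.npz'))
print('neck',ray(s,223.6,183.6,112).round(2))
for v in(176,177,178,178.5): print(v,ray(s,222.1,v,134).round(1))
print(proj(s,[508.5,87,134.1]))
W=cloud(s)
for v in range(168,184): print(v,[ (W[v,u].round(0).astype(int).tolist() if np.isfinite(W[v,u,0]) else None) for u in(221,222,223)], s['pixels'][v,219:226].sum(-1))
E
```

```text
[[140.   219.42 508.94 238.9 ]
 [146.   219.73 508.53 222.77]
 [152.   220.33 508.74 206.26]
 [158.   220.67 508.39 189.41]]
x(z): [5.16957498e-03 5.08217058e+02]
neck [510.17  88.15 112.  ]
176 [508.   90.1 134. ]
177 [508.1  86.4 134. ]
178 [508.2  82.7 134. ]
178.5 [508.2  80.8 134. ]
[[222.28832782 176.78710192]]
168 [[508, 83, 163], [510, 86, 162], [512, 84, 163]] [308 288 311 294 285 333 333]
169 [[507, 84, 160], [510, 85, 159], [512, 88, 156]] [306 285 311 281 283 321 326]
170 [[507, 87, 155], [509, 85, 156], [512, 84, 156]] [306 292 312 294 281 313 330]
171 [[507, 84, 154], [509, 83, 155], [511, 87, 151]] [344 314 313 304 280 304 325]
172 [[507, 85, 150], [509, 84, 151], [511, 87, 148]] [502 432 307 314 300 428 508]
173 [[506, 85, 148], [509, 84, 148], [511, 83, 149]] [594 542 305 293 310 476 602]
174 [[506, 84, 145], [509, 85, 144], [511, 86, 144]] [537 505 318 314 304 431 547]
175 [[506, 86, 141], [508, 83, 142], [511, 83, 143]] [377 378 318 305 290 330 394]
176 [[506, 84, 139], [508, 84, 139], [511, 83, 139]] [286 290 296 308 279 274 306]
177 [[493, 235, 12], [508, 83, 136], [510, 87, 134]] [243 261 281 334 314 304 325]
178 [[496, 198, 39], [499, 195, 41], [502, 195, 41]] [243 252 296 340 340 336 339]
179 [[496, 191, 41], [499, 187, 44], [502, 192, 40]] [244 264 310 381 517 525 507]
180 [[504, 101, 112], [506, 100, 114], [508, 103, 111]] [252 319 446 572 645 654 637]
181 [[504, 99, 111], [506, 99, 111], [508, 100, 110]] [407 567 502 528 497 498 482]
182 [[504, 98, 109], [506, 96, 111], [508, 98, 109]] [563 517 376 348 294 305 312]
183 [[503, 98, 106], [506, 100, 104], [508, 98, 105]] [551 314 266 284 298 304 292]
```

Run:
```python
from h import *
o=get_obs();print(rel([511.1,87.7,265],0.07,o))
```

```text
[-0.1 -0.   0.   0.7  1.6 10.6]
```

>>> jog_arm(steps=[[0,0,0,0.7,1.6,3,0.2],[0,0,0,0.7,1.6,7,0.2],[0,0,0,0.7,1.6,10,0.2],[0,0,0,0.7,1.6,10,0.2],[0,0,0,0.7,1.6,10,0.2]])

```text
time_s: 15.62
tool_pos: [511.2, 87.7, 265.7]
tool_rot: [0.707, 0.708, -0.001, -0.001]
force: [-0.4, 1.0, -1.1]
width: 27.8
```

```bash
python3 look.py 12;python3 rod.py 12 88 145 163
python3 - <<'E'
from h import *
s=dict(np.load('pics/side12.npz'));im=cv2.cvtColor(s['pixels'],cv2.COLOR_RGB2BGR)[165:205,205:245]
c=cv2.resize(im,None,fx=14,fy=14,interpolation=cv2.INTER_CUBIC);cv2.imwrite('pics/c12.png',cv2.convertScaleAbs(c,alpha=1.6,beta=-30))
E
```

```text
15.625 [511.23  87.74 265.7 ] 27.776072623570773 0.07561283241727315 [-0.4  1.  -1.1] [-1.9e-03  3.0e-04 -1.0e+00]
142 [511.2  87.7 124.9]
118.0 10 [511.1  85.9 129. ]
133.0 19 [511.1  86.4 139.3]
148.0 17 [511.4  86.2 155.7]
163.0 20 [512.3  85.3 171.6]
178.0 17 [511.3  86.1 186.2]
193.0 19 [511.9  86.  200.8]
208.0 19 [511.1  86.1 213.3]
223.0 21 [511.6  85.5 230.5]
[[145.   220.7  510.77 224.69]
 [151.   221.34 511.11 208.22]
 [157.   221.68 510.77 191.41]]
x(z): [5.27822764e-03 5.10434976e+02]
```

View pics/c12.png

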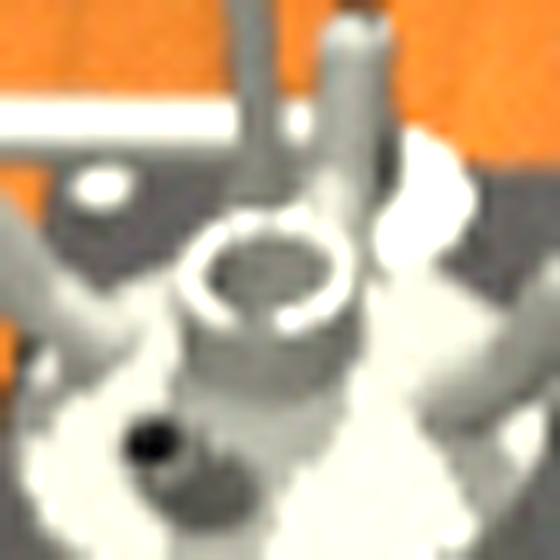

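Run:
```python
from h import *
for n in('11','5','0'):
    s=dict(np.load(f'pics/side{n}.npz'));W=cloud(s)
    m=(np.hypot(W[...,0]-510.2,W[...,1]-88)<20)&(W[...,2]>109)&(W[...,2]<116)
    v,u=np.where(m);p=W[m]
    print(n,len(p),'mid',((np.percentile(p,2,0)+np.percentile(p,98,0))/2).round(1),np.percentile(p,98,0)-np.percentile(p,2,0))
    # circle fit to rim points
    from scipy.optimize import least_squares
    q=p[(p[:,2]>110)]
    f=least_squares(lambda c:np.hypot(q[:,0]-c[0],q[:,1]-c[1])-13.5,[510,88],loss='soft_l1').x;print('circle',f,len(q))
s=dict(np.load('pics/side12.npz'));print(proj(s,[[510.4,y,124.9] for y in(84,86,88,90)]))
for v in range(172,188): print(v,s['pixels'][v,219:228].sum(-1))
```

```text
11 66 mid [511.1  86.9 111.9] [28.66026325 30.60632947  5.17290177]
circle [510.51055022  86.78690603] 55
5 70 mid [511.2  87.3 111.4] [28.54446496 30.27484572  4.68078523]
circle [510.49498954  86.96343622] 52
0 66 mid [511.1  89.3 111.6] [28.66188812 32.67148864  4.97122244]
circle [510.97317707  89.86206877] 55
[[223.31256537 180.57698529]
 [223.33302925 180.03288282]
 [223.35343489 179.49032895]
 [223.37378254 178.94931708]]
172 [516 510 477 302 302 302 400 475 383]
173 [605 599 552 306 303 310 458 577 422]
174 [534 537 509 310 302 304 428 518 396]
175 [388 387 373 314 300 288 326 379 344]
176 [296 292 288 301 311 283 283 313 339]
177 [245 251 277 301 300 282 282 340 397]
178 [249 247 299 311 302 290 278 351 450]
179 [241 262 317 307 307 297 352 472 460]
180 [262 329 453 543 502 471 582 578 507]
181 [409 569 502 518 439 420 490 493 535]
182 [567 513 378 352 299 305 304 339 427]
183 [562 318 256 293 297 304 307 299 310]
184 [439 247 257 280 279 305 306 309 297]
185 [482 232 265 287 303 310 302 308 330]
186 [572 443 297 278 306 310 330 401 528]
187 [477 535 448 314 332 405 580 548 515]
```

Run:
```python
from h import *
o=get_obs();print(o['tool_pos'],rel([510.8,86.9,262],0.07,o),rel([510.8,86.9,235],0.07,o),rel([510.8,86.9,187],0.07,o))
```

```text
[511.22215597  87.74935927 265.72662276] [-0.1 -0.   0.  -0.9 -0.4  3.7] [-0.1 -0.   0.  -0.9 -0.4 30.7] [-0.1 -0.   0.  -0.9 -0.3 78.7]
```

>>> jog_arm(steps=[[0,0,0,-0.9,-0.4,0,0.2],[0,0,0,-0.9,-0.4,3,0.2],[0,0,0,-0.9,-0.4,9,0.2],[0,0,0,-0.9,-0.4,15,0.2],[0,0,0,-0.9,-0.4,21,0.2],[0,0,0,-0.9,-0.4,27,0.2],[0,0,0,-0.9,-0.4,30,0.2],[0,0,0,-0.9,-0.4,30,0.2]])

```text
time_s: 16.68
tool_pos: [510.7, 86.9, 235.5]
tool_rot: [0.707, 0.708, -0.001, -0.001]
force: [-0.4, -0.4, -0.9]
width: 27.4
```

```bash
python3 look.py 13;python3 rod.py 13 88 155 166
python3 - <<'E'
from h import *
s=dict(np.load('pics/side13.npz'));im=cv2.cvtColor(s['pixels'],cv2.COLOR_RGB2BGR)[165:205,205:245]
c=cv2.resize(im,None,fx=14,fy=14,interpolation=cv2.INTER_CUBIC);cv2.imwrite('pics/c13.png',cv2.convertScaleAbs(c,alpha=1.6,beta=-30))
E
```

```text
16.675 [510.72  86.85 235.53] 27.38191403733977 0.07465046546528055 [-0.4 -0.4 -0.9] [-2.2e-03  3.0e-04 -1.0e+00]
109 [510.7  86.9  94.7]
118.0 20 [511.6  85.6 126.2]
133.0 16 [510.9  84.5 140.8]
148.0 17 [511.3  85.1 155.9]
163.0 20 [512.1  85.5 170.5]
178.0 16 [511.2  84.3 186.9]
193.0 20 [510.4  84.9 201.3]
[[155.   221.36 510.43 197.07]
 [161.   221.7  510.07 180.01]]
x(z): [-9.21382577e-02  5.17379259e+02]
```

View pics/c13.png

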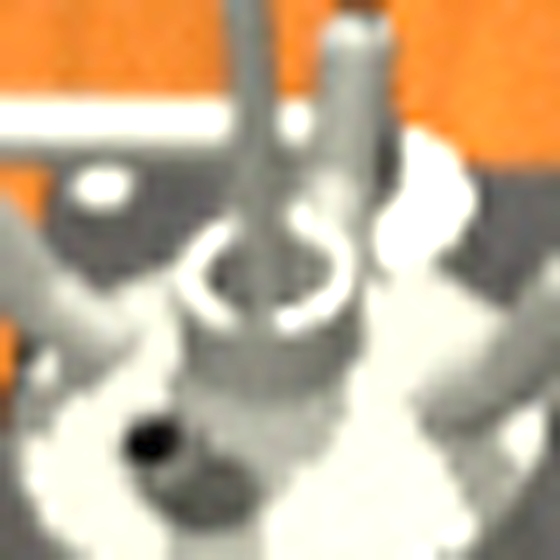

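The rod is in the bore at about (263,230) in the crop, against a bore centre of (267,267), so it is centred to better than 1 mm in x. No contact force so far. I'll lower it to final depth.

>>> jog_arm(steps=[[0,0,0,-0.2,0.4,4,0.2],[0,0,0,-0.2,0.4,10,0.2],[0,0,0,-0.2,0.4,17,0.2],[0,0,0,-0.2,0.4,24,0.2],[0,0,0,-0.2,0.4,31,0.2],[0,0,0,-0.2,0.4,38,0.2],[0,0,0,-0.2,0.4,44,0.2],[0,0,0,-0.2,0.4,48,0.2],[0,0,0,-0.2,0.4,48.5,0.2],[0,0,0,-0.2,0.4,48.5,0.2],[0,0,0,-0.2,0.4,48.5,0.2]])

```text
time_s: 18.1
tool_pos: [511.3, 86.7, 187.5]
tool_rot: [0.707, 0.708, -0.0, -0.001]
force: [-0.1, 0.0, -1.1]
width: 27.6
```

```bash
python3 look.py 14
python3 - <<'E'
from h import *
s=dict(np.load('pics/side14.npz'));I=cv2.cvtColor(s['pixels'],cv2.COLOR_RGB2BGR)
c=cv2.resize(I[165:205,205:245],None,fx=10,fy=10,interpolation=cv2.INTER_CUBIC);d=cv2.resize(I[100:300,130:330],None,fx=2,fy=2)
cv2.imwrite('pics/c14.png',np.hstack([cv2.convertScaleAbs(c,alpha=1.6,beta=-30),d]))
# rod columns just above mouth vs neck, use depth
W=cloud(s);m=(abs(W[...,0]-511)<8)&(abs(W[...,1]-87)<8)&(W[...,2]>116)&(W[...,2]<160);p=W[m];print(len(p),np.median(p,0))
m=(abs(W[...,0]-434)<16)&(abs(W[...,1]-207)<25)&(W[...,2]>100)&(W[...,2]<120);p=W[m];print('knob',len(p),(p.min(0)+p.max(0))/2)
E
```

```text
18.1 [511.28  86.7  187.48] 27.59843065170776 0.07477645389812412 [-0.1  0.  -1.1] [-1.5e-03  4.0e-04 -1.0e+00]
47 [511.3  86.7  46.7]
118.0 15 [512.1  85.5 126.1]
133.0 20 [511.9  85.5 141.1]
148.0 12 [511.6  85.3 155.6]
53 [511.70399267  85.40782222 137.75336015]
knob 52 [435.32938265 204.26716293 105.67077051]
```

View pics/c14.png

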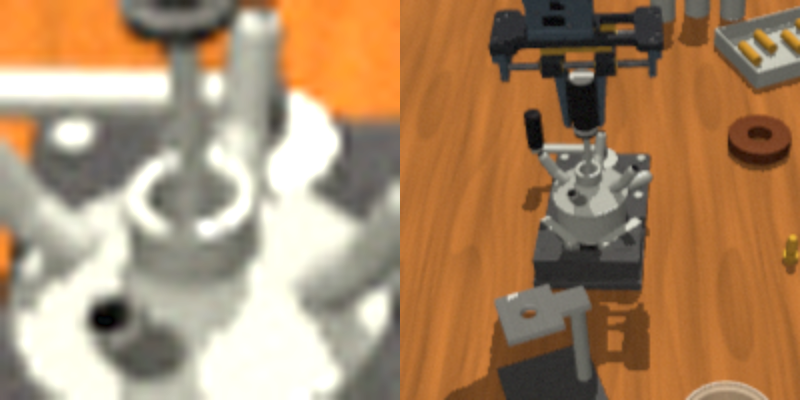

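Run:
```python
from h import *
a=np.load('pics/side5.npz')['pixels'];b=np.load('pics/side14.npz')['pixels']
for x in(a,b):
    m=x[145:180,185:210].sum(-1)<120;v,u=np.where(m);print('knob px',len(v),u.mean()+185,v.mean()+145)
o=get_obs();print(o['tool_pos'],o['force'],o['joint_vel'],o['width'])
import bench;print(bench.hand_in())
```

```text
knob px 130 196.47692307692307 164.73846153846154
knob px 126 196.47619047619048 165.0
[511.25973442  86.69913347 187.46286368] [-0.66960444 -0.12465953 -0.76150236] [-0.00131616 -0.00054781  0.000983   -0.00109354  0.00109488 -0.00010222] 27.93671511878663
the job is handed in; nothing more can be done
None
```

The job is handed in at about 18 s: the lever is locked and the gripper is holding the scope in the claw's neck. No verdict was reported.

**What I did:**
- I gripped the cam knob and swung it along its arc until it met the stop. The arm felt about 19 N there, with the knob within 1 mm of where the stop should be.
- I released the lever, lifted the scope straight out of its stand, and lowered its rod through the neck. Nothing I moved went near the bystanders, though I didn't re-measure them.

**Last checks:**

| Check | Result |
|---|---|
| Lever | Knob at the same image position as just after locking, to 0.3 px |
| Rod in the neck | Within about 1 mm of centre in x and an estimated 1–2 mm in y |
| Lens height | About 21 mm above the claw's floor |
| Tool tilt | About 0.0015 rad |
| Outside force on the tool | About 1 N, steady and about the same as before the rod entered the neck |
| Grip | Fingers closed on the handle at 27.6–27.9 mm |
| Arm | Still |

**Disagreements and limits:**
- The two cameras differed by about 2 mm in x.
- Two ways of finding the rod's y position relative to the neck (depth readings and picture outlines) differed by about 1.5 mm. I settled on a point between them.
- One depth reading of the knob was 3 mm off in y; the image position above did not show that shift.
- I could not measure the jaw's force on the claw directly.

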